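Bring the square bottle to the front of the reagent carousel

TASK

Gently turn the reagent carousel by pushing the finger posts on its rim with the fingers, until the square bottle stands at the front, in line with the metal tongue that sticks out from under the disc. Do not grip a post, do not touch or lift the bottle or the jars, and leave the other things on the bench where they are.

Things in the scene. Friction and masses are not known exactly. Their poses are not given: they have to be found in the camera images.
- carousel_foot: Round grey foot of the carousel, fixed to the bench, 170 mm across and 15 mm high. Origin on the carousel's upright turning axis at bench height (z = 0)
- disc_top (a point): Point on the turning axis at the top face of the grey disc, 30 mm above the bench. The disc is 270 mm across, 12 mm thick; a hub 36 mm across rises 30 mm from it on the axis. Five open black collars (62 mm across outside, 55 inside, 14 mm high) stand evenly round it, centred 66 mm from the axis; each holds one bottle or jar, with about 2 mm of play. Five finger posts stand on the rim midway between them
- carousel (a joint): angle of the turning disc in rad, 0 at the start, growing counter-clockwise seen from above. It turns either way for two full turns, with steady friction of about 0.15 N m (1 to 2 N of push at a post), and stops almost at once when no longer pushed; no spring, no detents
- tongue: Aluminium front tongue fixed to the bench: a flat tab 36 mm wide, 8 mm high with a dark centre ridge to 12 mm, sticking out from under the disc to 203 mm from the turning axis. Origin on the turning axis at bench height; the tongue points along its own -x. It marks the front: roughly towards the robot, different at each start, and it stays put when the disc turns
- front_spot (a point): Fixed point above the tongue's centre line, 66 mm from the turning axis and 30 mm above the bench: where the middle of the underside of a bottle standing exactly at the front lies
- square_bottle: The only bottle, and the only square one among four round jars: amber glass, 36 x 36 mm and 50 mm high to the shoulder, with a round white screw cap 26 mm across, 69 mm high in all, about 110 g, loose in its collar. Origin in the middle of its underside
- post0 (a point): Middle of the top of finger post 1 of 5: a white upright round peg, 14 mm in diameter, standing 45 mm above the disc (its top 75 mm above the bench), centred 125 mm from the turning axis near the disc's edge; it turns with the disc
- post1 (a point): Middle of the top of finger post 2 of 5: a white upright round peg, 14 mm in diameter, standing 45 mm above the disc (its top 75 mm above the bench), centred 125 mm from the turning axis near the disc's edge; it turns with the disc
- post2 (a point): Middle of the top of finger post 3 of 5: a white upright round peg, 14 mm in diameter, standing 45 mm above the disc (its top 75 mm above the bench), centred 125 mm from the turning axis near the disc's edge; it turns with the disc
- post3 (a point): Middle of the top of finger post 4 of 5: a white upright round peg, 14 mm in diameter, standing 45 mm above the disc (its top 75 mm above the bench), centred 125 mm from the turning axis near the disc's edge; it turns with the disc
- post4 (a point): Middle of the top of finger post 5 of 5: a white upright round peg, 14 mm in diameter, standing 45 mm above the disc (its top 75 mm above the bench), centred 125 mm from the turning axis near the disc's edge; it turns with the disc
- jar_a: Round amber glass jar, 51 mm across with a wide white cap 49 mm across, 55 mm high in all, about 110 g, loose in a collar of the carousel. Origin in the middle of its underside
- jar_b: Round amber glass jar, 51 mm across with a wide white cap 49 mm across, 55 mm high in all, about 110 g, loose in a collar of the carousel. Origin in the middle of its underside
- jar_c: Round amber glass jar, 51 mm across with a wide white cap 49 mm across, 55 mm high in all, about 110 g, loose in a collar of the carousel. Origin in the middle of its underside
- jar_d: Round amber glass jar, 51 mm across with a wide white cap 49 mm across, 55 mm high in all, about 110 g, loose in a collar of the carousel. Origin in the middle of its underside
- beaker: Empty glass beaker, 72 mm across and 85 mm high, loose on the bench at the robot's right; to be left alone. Origin in the middle of its underside
- tip_box: Closed pipette tip box, 120 x 85 x 56 mm, loose on the bench at the robot's left; to be left alone. Origin in the middle of its underside
- tube_block: White tube block with ten round holes, 60 x 160 x 30 mm, loose on the bench at the robot's right; to be left alone. Origin in the middle of its underside
There are look-alikes about, which are no part of the job. Leave any black, blue or purple look-alike of the jar_c alone.

How it is judged:
By the outcome, as a careful person would: the job done as asked, in the order asked, and still so for the second after the job is handed in, with the robot touching nothing.
It also fails if it takes over 64 s, if anything falls off the work surface, if the arm or the gripper's body presses on something with over 40 N, if the wrist force passes 120 N, or if a joint passes its speed limit or range.

ROBOT

A 6-joint arm with a two-finger parallel gripper is mounted at the origin on the work surface. World frame = base frame: x ahead of the robot, y to its left, z up, the work surface at z = 0. Lengths are in m, angles in degrees, forces in N, time in s.
With the tool pointing down it reaches from about 0.3 to 0.875 m from the base axis. Payload 6.4 kg.
Tool frame: the origin (TCP) lies at the very end of the fingers, on their centre line; the grasp point (between the pads) lies 19 mm behind it; z points along the fingers, y is the line along which they close (so a half turn about z gives the same grasp; the last joint's range is limited). The gripper opens to 85 mm and grips with 20 to 120 N. Pads are 22 mm wide; open, the fingers measure 114 mm over their backs; the gripper's body (76 mm by 85 mm) begins 54 mm behind the grasp point. The pads swing forward as they close: fully open they stand 13 mm farther back than shut.
Start: joints at [56.362, 10.359, 92.074, -0, 77.567, -11.82], TCP at [0.214, 0.534, 0.231] pointing down, gripper open.
Joint ranges: [-171.53, 171.53], [-51.25, 118.39], [17.06, 147.69], [-65.23, 245.23], [0, 150.52], [-178.68, 178.68]. Speed limits (degrees/s): [147.25, 147.25, 172.46, 180, 180, 180].

INTERFACE

Orientations are given as [roll, pitch, yaw] about the fixed x, y, z axes, in that order (R = Rz(yaw) Ry(pitch) Rx(roll)).
In Python, from plant import monitor, eyes, ticket gives the robot as it stands. The module is installed in compiled form; this text tells all that it offers.
- The arm moves only by the tool step_arm, never from a script. Its argument "motion" is a list that holds one entry, the list of rows, each a list of 7 numbers: the turn, a rotation vector about the tool's x, y, z in rad, then the shift along the tool's x, y, z in m, then the opening in per cent of the stroke, from 0 (shut) to 100 (fully open). In form: [[[wx, wy, wz, tx, ty, tz, hand], ...]]. A call has exactly 5 rows; each row is the pose to reach, as a shift and turn from the pose commanded when the call began, along the tool's axes at that moment; what a row does not reach only later rows make up. A row lasts 1/8 s, in which the tool goes at most 62.5 mm and 10.7 degrees, less where a joint would pass 70% of its speed; a pose out of reach is approached as far as the arm can. A call with a gripper value outside its range is refused whole. The fingers move at their own pace and stop on an object; "squeeze" is the grip in N (left out, the last holds). Time passes only in rows, so rows that repeat a pose let the fingers close, or fill a call up. It gives the time, the measured TCP pose, the force, the opening and the grip force at its end, in the units of the state.
- monitor.sense(): the state, without advancing time (a new reading comes with each control period).
- eyes.get_image(name): name is "scene" or "top"; returns a dict with "image" (400x640x3 uint8, red, green, blue), "K" (3x3 intrinsics, pixels), "rvec" (rotation vector, rad) and "tvec" (3), from world to camera coordinates, as OpenCV has them. Camera axes: x right, y down, z forward; pixel columns grow to the right and rows downward; lengths in m; the calibration is good to about 2 mm. A picture is of the moment at which its call begins. There is no depth.
- ticket.sign_off(): hands the job in; it is judged then, once.
The state is a dict: "time_s": time; "q": joint angles; "qvel": joint speeds; "joint_efforts": joint torques, N m; "ee_pos": TCP position; "tool_rot": TCP orientation; "force": force on the tool from outside, world axes, zero at the start; "moment": the same for the moment, N m; "finger_gap": finger opening in m; "grip_force": force on a finger pad.
Only numpy, scipy, OpenCV 4.12 (cv2) and the standard library are available. Lean on these libraries where they do the work, as an engineer would, in place of code of your own. Each camera call takes 0.05 s, during which the arm holds its last target. There are 200 camera calls.

## Working session

There is one attempt and no reset: what is moved stays moved. The work goes in short steps, Python scripts to look and compute and a tool call to move; the robot and the scene stay as the last step left them, time stands still between calls to the robot, and variables do not carry over. Pictures are saved under pics/ and viewed, at most 10 in all, crops included, and the job is handed in when it is done.

Besides the shell and the picture viewer there is one more tool, called by a JSON object that holds its "api" and its "payload". step_arm: Moves the arm, as the interface text tells. Its arguments: {"type":"object","properties":{"motion":{"type":"array"},"squeeze":{"type":"number"}},"required":["motion"]}

```bash
mkdir -p pics; cat > h.py <<'E'
import numpy as np, cv2
from plant import monitor, eyes, ticket
def snap(n,f=None):
    d=eyes.get_image(n)
    if f: cv2.imwrite('pics/'+f,d['image'][:,:,::-1])
    return d
def ray(d,u,v,z):
    K=np.array(d['K']);R=cv2.Rodrigues(np.array(d['rvec']))[0];t=np.array(d['tvec']).ravel()
    c=-R.T@t; r=R.T@np.linalg.solve(K,[u,v,1.])
    return c+r*(z-c[2])/r[2]
def proj(d,p):
    return cv2.projectPoints(np.array(p,float).reshape(-1,3),np.array(d['rvec']),np.array(d['tvec']),np.array(d['K']),None)[0].reshape(-1,2)
E
python3 - <<'E'
from h import *
a=snap('top','t0.png');b=snap('scene','s0.png')
print(monitor.sense())
for d in(a,b):
    R=cv2.Rodrigues(np.array(d['rvec']))[0];print(-R.T@np.array(d['tvec']).ravel(),d['K'][0])
E
```

```text
{'time_s': 0.1, 'q': array([ 5.63598406e+01,  1.03970954e+01,  9.21233381e+01,  3.00511241e-04,
        7.75692316e+01, -1.18179639e+01]), 'qvel': array([-0.04316038, -0.0330977 , -0.14539783,  0.07284768, -0.08062487,
       -0.06744406]), 'joint_efforts': array([ 5.05885346e-04, -4.45879412e+01, -3.52238846e+01, -2.18817195e-04,
        4.22693571e-03,  1.03059807e-05]), 'ee_pos': array([0.21343302, 0.53340238, 0.2305014 ]), 'tool_rot': array([-1.79912296e+02, -1.86508270e-02,  1.58177725e+02]), 'force': array([-0.25615685,  0.34039202, -0.43141692]), 'moment': array([-0.01394471, -0.00019887,  0.06202952]), 'grip_force': 0.0, 'finger_gap': 0.08520161318999561}
[ 0.40994951 -0.01518632  1.2037594 ] [452.52002048   0.         311.44294976]
[ 1.36547539 -0.15523224  0.63349438] [389.56795373   0.         321.18579167]
```

View pics/t0.png

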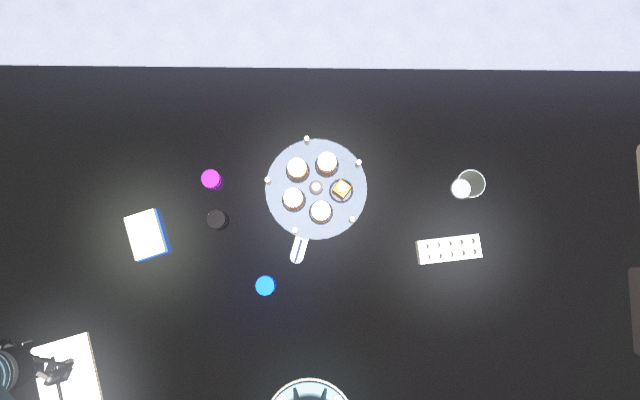

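View pics/s0.png

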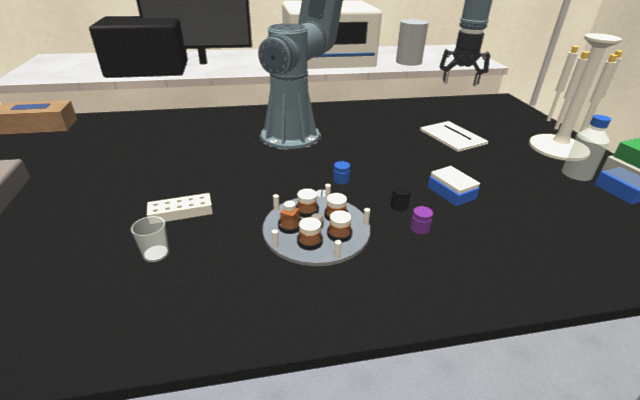

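The top view shows the disc at (316,189), with the square bottle at about (342,189) on the robot's right and the tongue running to (298,262). The blue, black and purple look-alikes stand off the disc. Next I'll view an enlarged crop with rough geometry.

```bash
python3 - <<'E'
from h import *
a=snap('top')
im=a['image'][:,:,::-1].copy()
c=cv2.resize(im[125:275,250:385],None,fx=4,fy=4,interpolation=cv2.INTER_CUBIC)
cv2.imwrite('pics/c1.png',c[:600])
g=im.astype(int)
hsv=cv2.cvtColor(im,cv2.COLOR_BGR2HSV)
print(im[189,270],im[230,300],im[150,315],im[258,297],im[220,340])
for u,v in [(316,187)]: print('hub',ray(a,u,v,.06))
for u,v in [(307,139),(359,163),(352,219),(295,231),(268,180)]: print(ray(a,u,v,.075))
E
```

```text
[244 229 220] [246 231 223] [241 225 215] [255 253 252] [243 227 219]
hub [ 0.60109064 -0.00875934  0.06      ]
[0.72292801 0.0161025  0.075     ]
[ 0.66193538 -0.11719428  0.075     ]
[ 0.51876429 -0.10010175  0.075     ]
[0.48653484 0.04190898 0.075     ]
[0.61484443 0.11313739 0.075     ]
```

View pics/c1.png

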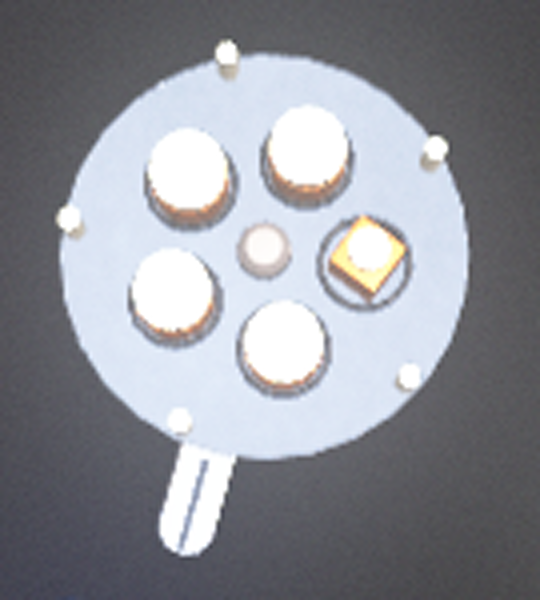

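The crop shows five post tops, the hub, and the only square amber bottle at crop (368,252), between the posts at (434,144) and (409,371). The round amber jars fill the other collars. The tongue's ridge runs from (207,462) to (181,550). Now I'll fit the axis and angles.

```bash
cat > m.py <<'E'
from h import *
from scipy.optimize import least_squares
a=snap('top')
def fit(d,posts_px,ridge_px):
    # params: cx,cy,theta of the posts ; ridge gives tongue direction
    def mod(p): 
        an=p[2]+np.arange(5)*2*np.pi/5
        return proj(d,np.c_[p[0]+.125*np.cos(an),p[1]+.125*np.sin(an),np.full(5,.075)])
    P=np.array(posts_px,float)
    w=np.array([ray(d,u,v,.075) for u,v in P])
    c=w[:,:2].mean(0); th=np.arctan2(*(w[0,:2]-c)[::-1])
    s=least_squares(lambda p:(mod(p)-P).ravel(),[*c,th],x_scale=[.1,.1,1])
    return s.x,np.abs(s.fun).max(),w
E
python3 - <<'E'
from m import *
o=np.array([250,125])
f=lambda l:[tuple(np.array(q)/4+o-.4) for q in l]
posts=f([(227,50),(69,213),(179,414),(409,371),(434,144)]) # ccw in world
x,e,w=fit(a,posts,None);print(x,np.degrees(x[2])+np.arange(5)*72,e)
print(np.linalg.norm(w[:,:2]-x[:2],axis=1))
r=np.array([ray(a,*p,.012) for p in f([(207,462),(181,550)])]);print(r)
d=r[1]-r[0];print('ridge dir',np.degrees(np.arctan2(d[1],d[0])), [np.degrees(np.arctan2(q[1]-x[1],q[0]-x[0])) for q in r],np.linalg.norm(r[:,:2]-x[:2],axis=1))
# bright tongue mask outline tip
g=cv2.cvtColor(a['image'],cv2.COLOR_RGB2GRAY)
# tongue mask beyond disc
m=np.zeros(g.shape,np.uint8)
ys,xs=np.nonzero(g>150)
W=np.array([ray(a,u,v,.008) for u,v in zip(xs,ys)])
k=np.linalg.norm(W[:,:2]-x[:2],axis=1); sel=(k>.15)&(k<.21)&(W[:,0]<.5)&(abs(W[:,1]-.03)<.1)
q=W[sel][:,:2]-x[:2];print(sel.sum(),'tongue ang',np.degrees(np.arctan2(*q.mean(0)[::-1])),k[sel].max())
# orange bottle
b=ray(a,*f([(370,252)])[0],.069);print('bottle cap',b,np.degrees(np.arctan2(b[1]-x[1],b[0]-x[0])),np.hypot(*(b[:2]-x[:2])))
E
```

```text
[ 0.60664396 -0.00736731  0.20474881] [ 11.73124291  83.73124291 155.73124291 227.73124291 299.73124291] 0.42505263183755915
[0.12386603 0.12434311 0.12389345 0.12465545 0.12386434]
[[0.46713809 0.02789023 0.012     ]
 [0.40951868 0.04377496 0.012     ]]
ridge dir 164.58733371976572 [np.float64(165.81654950989073), np.float64(165.45581684041994)] [0.14389225 0.20365144]
286 tongue ang 165.29845552019697 0.20585053881248783
bottle cap [ 0.59898211 -0.07507394  0.069     ] -96.45626905695173 0.06813876483533765
```

Axis is about (0.607,−0.007), the tongue is at 165.4° and the bottle's collar at 263.7°, so I need a turn of about −98° (clockwise). I'll shut the fingers and set them down behind the post at 299.7°, then push it along the rim arc. First, the transit at height.

{"api": "step_arm", "payload": {"motion": [[[0,0,0,-0.034,-0.02,0,0],[0,0,0,-0.069,-0.04,0,0],[0,0,0,-0.103,-0.06,0,0],[0,0,0,-0.137,-0.08,0,0],[0,0,0,-0.171,-0.1,0,0]]], "squeeze": 20}}

```text
time_s: 0.82
ee_pos: [0.3358, 0.3763, 0.2312]
tool_rot: [-180.0, -0.0, 158.2]
force: [0.1, -0.4, 0.2]
finger_gap: -0.0002
grip_force: 0.0
```

{"api": "step_arm", "payload": {"motion": [[[0,0,0,-0.034,-0.02,0,0],[0,0,0,-0.069,-0.04,0,0],[0,0,0,-0.103,-0.06,0,0],[0,0,0,-0.137,-0.08,0,0],[0,0,0,-0.171,-0.1,0,0]]]}}

```text
time_s: 1.45
ee_pos: [0.4574, 0.2199, 0.2312]
tool_rot: [180.0, -0.0, 158.2]
force: [0.4, 0.2, 0.1]
finger_gap: 0.0001
grip_force: 0.0
```

{"api": "step_arm", "payload": {"motion": [[[0,0,0,-0.034,-0.02,0,0],[0,0,0,-0.069,-0.04,0,0],[0,0,0,-0.103,-0.06,0,0],[0,0,0,-0.137,-0.08,0,0],[0,0,0,-0.171,-0.1,0,0]]]}}

```text
time_s: 2.08
ee_pos: [0.579, 0.0636, 0.2311]
tool_rot: [180.0, -0.0, 158.2]
force: [-0.2, 0.9, -0.1]
finger_gap: 0.0003
grip_force: 0.0
```

{"api": "step_arm", "payload": {"motion": [[[0,0,0,-0.034,-0.02,0,0],[0,0,0,-0.069,-0.04,0,0],[0,0,0,-0.103,-0.06,0,0],[0,0,0,-0.137,-0.08,0,0],[0,0,0,-0.171,-0.1,0,0]]]}}

```text
time_s: 2.7
ee_pos: [0.7006, -0.0928, 0.2308]
tool_rot: [180.0, -0.0, 158.2]
force: [-0.1, -1.3, 0.1]
finger_gap: -0.0002
grip_force: 0.0
```

{"api": "step_arm", "payload": {"motion": [[[0,0,-0.12,0,0,0,0],[0,0,-0.24,0,0,0,0],[0,0,-0.36,0,0,0,0],[0,0,-0.48,0,0,0,0],[0,0,-0.61,0,0,0,0]]]}}

```text
time_s: 3.32
ee_pos: [0.6998, -0.0917, 0.2308]
tool_rot: [180.0, -0.0, -166.6]
force: [0.6, -0.6, 0.8]
finger_gap: -0.0002
grip_force: 0.0
```

{"api": "step_arm", "payload": {"motion": [[[0,0,-0.12,0,0,0,0],[0,0,-0.24,0,0,0,0],[0,0,-0.36,0,0,0,0],[0,0,-0.48,0,0,0,0],[0,0,-0.61,0,0,0,0]]]}}

```text
time_s: 3.95
ee_pos: [0.6999, -0.0917, 0.2308]
tool_rot: [180.0, -0.0, -131.7]
force: [1.0, 0.3, 1.1]
finger_gap: 0.0002
grip_force: 0.0
```

{"api": "step_arm", "payload": {"motion": [[[0,0,0,0,0,0.03,0],[0,0,0,0,0,0.06,0],[0,0,0,0,0,0.09,0],[0,0,0,0,0,0.11,0],[0,0,0,0,0,0.13,0]]]}}

```text
time_s: 4.58
ee_pos: [0.7002, -0.0918, 0.1005]
tool_rot: [-180.0, 0.0, -131.9]
force: [-0.0, 0.8, 0.2]
finger_gap: -0.0001
grip_force: 0.0
```

{"api": "step_arm", "payload": {"motion": [[[0,0,0,0,0,0.01,0],[0,0,0,0,0,0.02,0],[0,0,0,0,0,0.03,0],[0,0,0,0,0,0.04,0],[0,0,0,0,0,0.05,0]]]}}

```text
time_s: 5.2
ee_pos: [0.7002, -0.0917, 0.0509]
tool_rot: [-180.0, 0.0, -131.9]
force: [-0.4, 0.2, 0.3]
finger_gap: 0.0003
grip_force: 0.0
```

```bash
python3 - <<'E'
from h import *
a=snap('scene');cv2.imwrite('pics/s1.png',cv2.resize(a['image'][100:280,220:420,::-1],None,fx=3,fy=3))
E
```

```text
(no output)
```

View pics/s1.png

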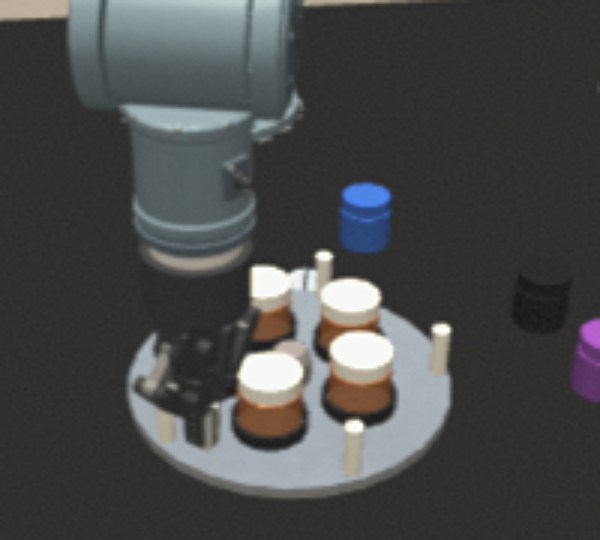

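The shut fingers stand on the rim behind the right-hand post (crop 167,425), clear of the jars, with no force. Now I'll push along the arc.

{"api": "step_arm", "payload": {"motion": [[[0,0,0.052,0.0066,0.0002,0,0],[0,0,0.105,0.0132,0.0007,0,0],[0,0,0.157,0.0197,0.0016,0,0],[0,0,0.209,0.0262,0.0028,0,0],[0,0,0.262,0.0326,0.0043,0,0]]]}}

```text
time_s: 5.88
ee_pos: [0.6753, -0.1132, 0.0514]
tool_rot: [-180.0, 0.0, -147.0]
force: [1.5, 0.5, -0.5]
finger_gap: -0.0001
grip_force: 0.7
```

{"api": "step_arm", "payload": {"motion": [[[0,0,0.052,0.0066,0.0002,0,0],[0,0,0.105,0.0132,0.0007,0,0],[0,0,0.157,0.0197,0.0016,0,0],[0,0,0.209,0.0262,0.0028,0,0],[0,0,0.262,0.0326,0.0043,0,0]]]}}

```text
time_s: 6.5
ee_pos: [0.6459, -0.1277, 0.0516]
tool_rot: [-179.9, 0.1, -162.0]
force: [2.1, -0.4, 0.2]
finger_gap: -0.0004
grip_force: 0.7
```

{"api": "step_arm", "payload": {"motion": [[[0,0,0.052,0.0066,0.0002,0,0],[0,0,0.105,0.0132,0.0007,0,0],[0,0,0.157,0.0197,0.0016,0,0],[0,0,0.209,0.0262,0.0028,0,0],[0,0,0.262,0.0326,0.0043,0,0]]]}}

```text
time_s: 7.12
ee_pos: [0.6136, -0.1338, 0.0517]
tool_rot: [-179.9, 0.1, -177.1]
force: [0.5, -0.8, -0.8]
finger_gap: -0.0001
grip_force: 0.7
```

```bash
python3 - <<'E'
from h import *
a=snap('top');cv2.imwrite('pics/t2.png',cv2.resize(a['image'][125:275,240:400,::-1],None,fx=4,fy=4,interpolation=cv2.INTER_CUBIC))
s=monitor.sense();p=s['ee_pos'][:2]-[.6066,-.0074];print(np.hypot(*p),np.degrees(np.arctan2(p[1],p[0]))%360,s['force'])
E
```

```text
0.1263723394470093 272.74117297124945 [-0.63896384 -0.47411511  0.46549255]
```

View pics/t2.png

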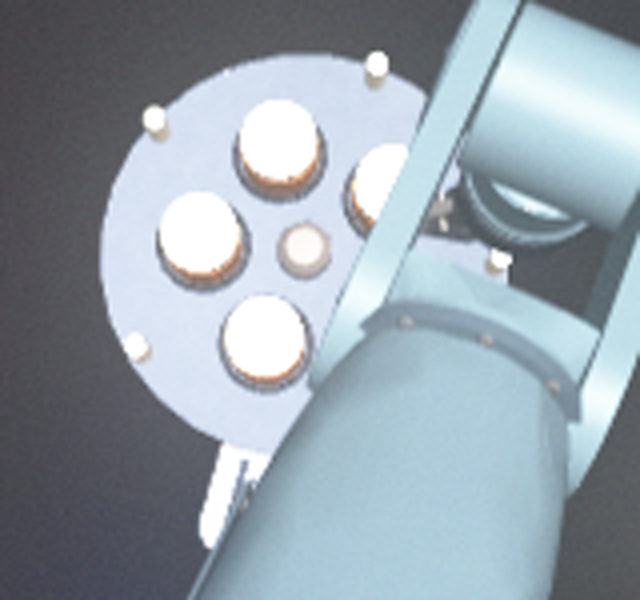

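The disc is turning, and the visible posts are at crop (376,60), (154,114), (136,341) and (498,258). I'll continue 45°, then measure.

{"api": "step_arm", "payload": {"motion": [[[0,0,0.052,0.0066,0.0002,0,0],[0,0,0.105,0.0132,0.0007,0,0],[0,0,0.157,0.0197,0.0016,0,0],[0,0,0.209,0.0262,0.0028,0,0],[0,0,0.262,0.0326,0.0043,0,0]]]}}

```text
time_s: 7.8
ee_pos: [0.5808, -0.1312, 0.0517]
tool_rot: [-180.0, 0.1, 168.0]
force: [1.5, -1.0, -0.1]
finger_gap: -0.0001
grip_force: 0.7
```

{"api": "step_arm", "payload": {"motion": [[[0,0,0.052,0.0066,0.0002,0,0],[0,0,0.105,0.0132,0.0007,0,0],[0,0,0.157,0.0197,0.0016,0,0],[0,0,0.209,0.0262,0.0028,0,0],[0,0,0.262,0.0326,0.0043,0,0]]]}}

```text
time_s: 8.43
ee_pos: [0.5497, -0.1203, 0.0517]
tool_rot: [-180.0, 0.1, 153.0]
force: [0.8, -1.0, 0.2]
finger_gap: 0.0003
grip_force: 0.7
```

{"api": "step_arm", "payload": {"motion": [[[0,0,0.052,0.0066,0.0002,0,0],[0,0,0.105,0.0132,0.0007,0,0],[0,0,0.157,0.0197,0.0016,0,0],[0,0,0.209,0.0262,0.0028,0,0],[0,0,0.262,0.0326,0.0043,0,0]]]}}

```text
time_s: 9.05
ee_pos: [0.5226, -0.1016, 0.0517]
tool_rot: [180.0, 0.1, 138.0]
force: [0.1, -1.3, -0.3]
finger_gap: -0.0
grip_force: 0.7
```

```bash
python3 - <<'E'
from h import *
a=snap('top');cv2.imwrite('pics/t3.png',cv2.resize(a['image'][125:275,240:400,::-1],None,fx=4,fy=4,interpolation=cv2.INTER_CUBIC))
c=np.array([.6066,-.0074])
s=monitor.sense();p=s['ee_pos'][:2]-c;print(np.hypot(*p),np.degrees(np.arctan2(p[1],p[0]))%360,s['force'])
for u,v in [(376,60),(154,114),(136,341),(498,258)]:
    w=ray(a,u/4+240-.4,v/4+125-.4,.075)[:2]-c;print(np.hypot(*w),np.degrees(np.arctan2(w[1],w[0]))%360)
E
```

```text
0.1261581112708106 227.76247653899122 [ 0.07062628  0.73264385 -0.63559598]
0.12394294169327495 338.8782266398913
0.1244769698780067 50.97865742877524
0.12431113924713821 123.00747932820306
0.12337655090586458 264.57533622156035
```

View pics/t3.png

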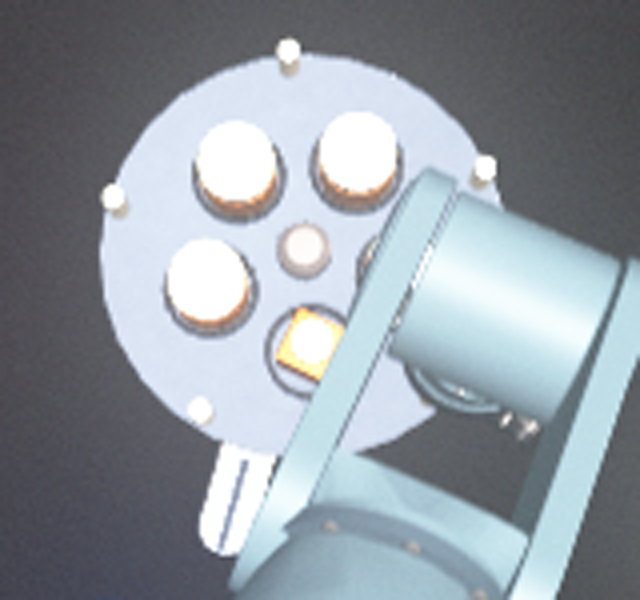

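The bottle is now near crop (314,342), still turning toward the tongue. The posts are at (288,46), (485,163), (113,193) and (200,404).

```bash
python3 - <<'E'
from h import *
a=snap('top')
c=np.array([.6066,-.0074])
for k,(u,v) in zip((2,1,3,4),[(288,46),(485,163),(113,193),(200,404)]):
    w=ray(a,u/4+240-.4,v/4+125-.4,.075)[:2]-c;print(np.hypot(*w),(np.degrees(np.arctan2(w[1],w[0]))-72*k)%360)
w=ray(a,314/4+239.6,342/4+124.6,.099)[:2]-c;print('bottle',np.hypot(*w),np.degrees(np.arctan2(w[1],w[0])))
E
```

```text
0.12468490822578385 221.44629996823699
0.12466864859041586 221.29792492648085
0.12434704714312948 221.60940831541245
0.12402005230607996 221.41355825575016
bottle 0.0698681704963097 -173.75301274323652
```

20° remain. I'll push 15° plus 3.5°, then measure.

{"api": "step_arm", "payload": {"motion": [[[0,0,0.052,0.0066,0.0002,0,0],[0,0,0.105,0.0132,0.0007,0,0],[0,0,0.157,0.0197,0.0016,0,0],[0,0,0.209,0.0262,0.0028,0,0],[0,0,0.262,0.0326,0.0043,0,0]]]}}

```text
time_s: 9.78
ee_pos: [0.5013, -0.0766, 0.0516]
tool_rot: [180.0, 0.1, 123.0]
force: [0.6, -2.5, 1.5]
finger_gap: 0.0003
grip_force: 0.7
```

{"api": "step_arm", "payload": {"motion": [[[0,0,0.02,0.0026,0,0,0],[0,0,0.04,0.005,0.0001,0,0],[0,0,0.061,0.0077,0.0002,0,0],[0,0,0.061,0.0077,0.0002,0,0],[0,0,0.061,0.0077,0.0002,0,0]]]}}

```text
time_s: 10.4
ee_pos: [0.4967, -0.0694, 0.0512]
tool_rot: [-180.0, -0.0, 119.5]
force: [0.2, -0.0, -0.2]
finger_gap: -0.0
grip_force: 0.0
```

```bash
python3 - <<'E'
from h import *
a=snap('top');cv2.imwrite('pics/t4.png',cv2.resize(a['image'][125:275,240:400,::-1],None,fx=4,fy=4,interpolation=cv2.INTER_CUBIC))
c=np.array([.6066,-.0074])
s=monitor.sense();p=s['ee_pos'][:2]-c;print(np.hypot(*p),np.degrees(np.arctan2(p[1],p[0]))%360,s['force'])
E
```

```text
0.12624491764633913 209.44249183450484 [-0.64168085 -0.30900028 -1.08898387]
```

View pics/t4.png

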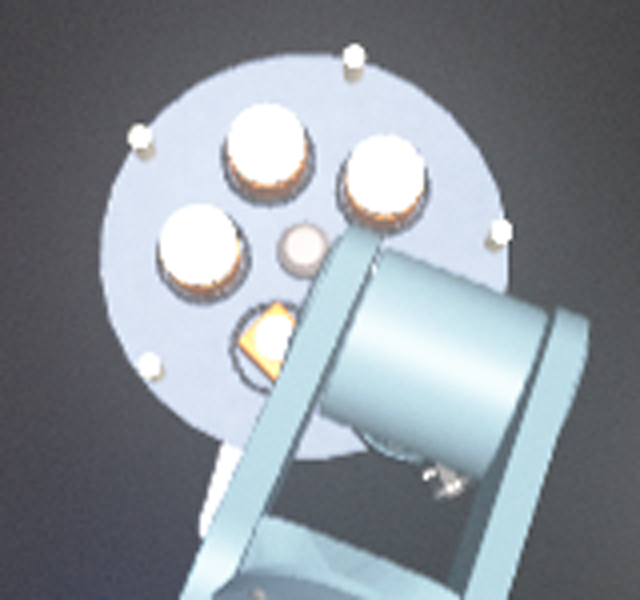

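The posts are at crop (354,51), (500,228), (140,132) and (150,362), and the bottle cap is at about (275,340).

```bash
python3 - <<'E'
from h import *
a=snap('top')
c=np.array([.6066,-.0074])
for k,(u,v) in zip((2,1,3,4),[(354,51),(500,228),(140,132),(150,362)]):
    w=ray(a,u/4+240-.4,v/4+125-.4,.075)[:2]-c;print(np.hypot(*w),(np.degrees(np.arctan2(w[1],w[0]))-72*k)%360)
w=ray(a,275/4+239.6,340/4+124.6,.099)[:2]-c;print('bottle',np.hypot(*w),np.degrees(np.arctan2(w[1],w[0])))
E
```

```text
0.12513899256551408 201.88638312327694
0.1242907361065259 201.4836786320023
0.1245807394621071 201.73536608519368
0.1248149966634612 202.37047779033702
bottle 0.0705003750967658 166.56916320492698
```

Collar at about 165.9° against the tongue's 165.4°, within 0.5°. Now I'll back off, rise and swing aside for a clear look.

{"api": "step_arm", "payload": {"motion": [[[0,0,0,-0.005,0,0,0],[0,0,0,-0.012,0,0,0],[0,0,0,-0.02,0,0,0],[0,0,0,-0.025,0,0,0],[0,0,0,-0.025,0,0,0]]]}}

```text
time_s: 11.12
ee_pos: [0.5094, -0.0919, 0.0513]
tool_rot: [180.0, 0.0, 119.5]
force: [-0.9, -0.3, 0.3]
finger_gap: 0.0002
grip_force: 0.0
```

{"api": "step_arm", "payload": {"motion": [[[0,0,0,0,0,-0.03,0],[0,0,0,0,0,-0.06,0],[0,0,0,0,0,-0.1,0],[0,0,0,0,0,-0.14,0],[0,0,0,0,0,-0.18,0]]]}}

```text
time_s: 11.75
ee_pos: [0.5088, -0.0911, 0.2325]
tool_rot: [-180.0, -0.0, 119.5]
force: [-0.3, -0.2, 0.2]
finger_gap: -0.0
grip_force: 0.0
```

{"api": "step_arm", "payload": {"motion": [[[0,0,0,-0.04,0,0,0],[0,0,0,-0.08,0,0,0],[0,0,0,-0.12,0,0,0],[0,0,0,-0.16,0,0,0],[0,0,0,-0.2,0,0,0]]]}}

```text
time_s: 12.38
ee_pos: [0.608, -0.2662, 0.231]
tool_rot: [-180.0, -0.0, 119.5]
force: [-0.1, 0.1, 1.0]
finger_gap: 0.0002
grip_force: 0.0
```

```bash
python3 - <<'E'
from h import *
a=snap('top');cv2.imwrite('pics/t5.png',cv2.resize(a['image'][125:275,240:400,::-1],None,fx=5,fy=4,interpolation=cv2.INTER_CUBIC) if 0 else cv2.resize(a['image'][125:275,240:400,::-1],None,fx=4,fy=4,interpolation=cv2.INTER_CUBIC))
E
```

```text
(no output)
```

View pics/t5.png

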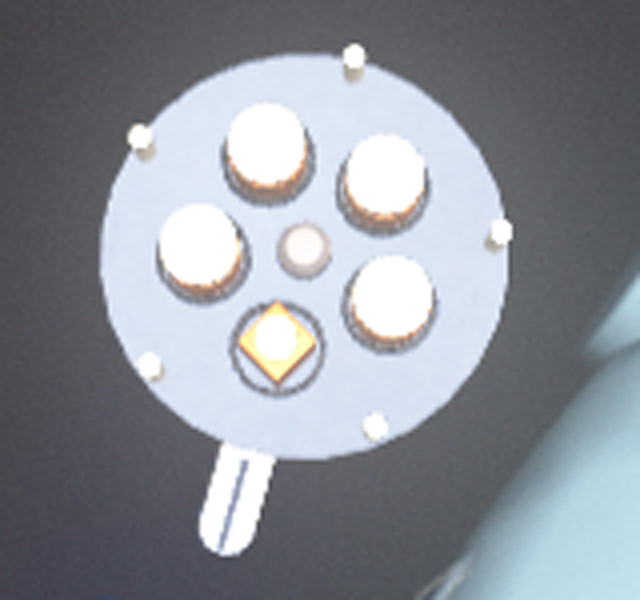

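With a clear view, the bottle (cap at 276,338) stands in line with the tongue (ridge 246,462 to 222,550), and everything is upright. One last fit with all five posts.

```bash
python3 - <<'E'
from m import *
f=lambda l:[(u/4+239.6,v/4+124.6) for u,v in l]
x,e,w=fit(a,f([(354,51),(140,132),(150,362),(375,421),(500,228)]),None)
print(x,np.degrees(x[2])+180,e)
for n,p,z in(('cap',(276,338),.099),('ridge',(246,462),.012),('tip',(222,550),.012)):
    q=ray(a,*f([p])[0],z)[:2]-x[:2];print(n,np.hypot(*q),np.degrees(np.arctan2(q[1],q[0])))
E
```

```text
[ 0.60637364 -0.00749774 -0.24672604] 165.86363949740894 0.29847527372589866
cap 0.06895308675575033 166.68545599577524
ridge 0.14383561540302847 165.4869114806872
tip 0.20324853887259195 165.5786600381951
```

Collar error is about 0.3° and bottle error about 1 mm, so I'm handing in.

```bash
python3 -c "
from plant import ticket
print(ticket.sign_off())"
```

```text
the job is handed in; nothing more can be done
None
```

The carousel is turned about 98° clockwise and the job is handed in: the square bottle stands at the front, its collar within about 0.3° of the tongue's line by my last measurement, with the arm clear and no jar, bottle or other bench item touched.

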